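# Roll the coffee tin home in the tin rack

## Robot

A 6-joint arm with a two-finger parallel gripper is mounted at the origin on the work surface. World frame = base frame: x ahead of the robot, y to its left, z up, the work surface at z = 0. Lengths are in m, angles in degrees, forces in N, time in s.
With the tool pointing down it reaches from about 0.375 to 0.975 m from the base axis. Payload 3.8 kg.
Tool frame: the origin (TCP) lies midway between the tips of the shut fingers; the grasp point (between the pads) lies 19 mm behind it; x points along the fingers, y is the direction in which the jaws open and shut, and the axes are right-handed (so a half turn about x gives the same grasp; the last joint's range is limited). The gripper opens to 88 mm and grips with 3 to 60 N. Pads are 18 mm wide; open, the fingers measure 123 mm over their backs; the gripper's body (75 mm by 187 mm) begins 45 mm behind the grasp point.
Start: joints at [-69.15, 15.12, 91.902, -0, 72.978, -2.114], TCP at [0.263, -0.622, 0.239] pointing down, gripper open.
Joint ranges: [-150.88, 150.88], [-54.13, 125.18], [17.81, 147.31], [-75.09, 255.09], [0, 152.58], [-146.25, 146.25]. Speed limits (degrees/s): [147.25, 147.25, 180, 180, 180, 180].

## Interface

Orientations are given as a 3x3 rotation matrix whose columns are the frame's x, y, z axes.
In Python, from rig import readout, capture, hand_in gives the robot as it stands.
- The arm moves only by the tool arm_command, never from a script. Its argument "moves" is a list of rows, each a list of 2 entries, a list of its own where there are three numbers: the shift along the tool's x, y, z in units of 500 mm (1.0 is 500 mm), then the turn about the tool's x in units of pi rad (1.0 is pi rad). A call has exactly 10 rows; each row is the pose to reach, as a shift and turn from the pose commanded when the call began, along the tool's axes at that moment, turning the shorter way round; what a row does not reach only later rows make up. A row lasts 1/8 s, in which the tool goes at most 62.5 mm and 10.7 degrees, less where a joint would pass 70% of its speed; a pose out of reach is approached as far as the arm can. A call with a number of a shift or a turn outside -1 to 1 is refused whole. A call with a gripper value outside its range is refused whole. "claw" is the opening, from -1 (shut) to 1 (fully open), set as the call begins (left out, the last holds). The fingers move at their own pace and stop on an object; "force" is the grip in N (left out, the last holds). Time passes only in rows, so rows that repeat a pose let the fingers close, or fill a call up. It gives the time, the measured TCP pose, the force and the opening at its end, in the units of the state.
- readout.get_obs(): the state, without advancing time (a new reading comes with each control period).
- capture(name): name is "scene" or "side" or "wrist"; returns a dict with "frame" (420x560x3 uint8, blue, green, red), "K" (3x3 intrinsics, pixels), "cam_to_world" (4x4, takes a point from camera to world coordinates); the wrist camera has in their place "tool_from_camera" (4x4, takes a point from camera to tool coordinates, whose origin is the TCP and whose axes are the tool frame's). Camera axes: x right, y down, z forward; pixel columns grow to the right and rows downward; lengths in m; the calibration is good to about 2 mm. A picture is of the moment at which its call begins: read the wrist's pose just before it. There is no depth.
- hand_in(): hands the job in, once; it reports no verdict.
The state is a dict: "clock": time; "qpos": joint angles; "joint_velocities": joint speeds; "joint_torque": joint torques, N m; "tool_pos": TCP position; "ee_rot": TCP orientation; "ft_force": force on the tool from outside, world axes, zero at the start; "moment": the same for the moment, N m; "finger_gap": finger opening in m.
Only numpy, scipy, OpenCV 4.12 (cv2) and the standard library are available. Lean on these libraries where they do the work, as an engineer would, in place of code of your own. Each camera call takes 0.05 s, during which the arm holds its last target.

## Task

Roll the big coffee tin that lies on the counter into the open end of the tin rack, pushing only on the tin and without grasping, lifting or letting it run away. Keep pushing it gently against the sliding back plate, over the low sill, until you feel it pressed firmly home against both stop feet on the end posts, then let go so that it stays bedded on the mark. Do not dent the tin by pushing hard, and leave the other things on the counter alone.

Things in the scene. Friction and masses are not known exactly. Their poses are not given: they have to be found in the camera images.
- tin: Large plain ribbed steel coffee tin lying on its side before the rack's mouth: diameter 100 mm, length 120 mm, 0.34 to 0.59 kg. Origin: its centre, 50 mm above the counter; y = its own axis, level, roughly across the lane; x and z turn as it rolls. Smooth, rolls freely: push slowly, 45 to 55 mm up. It is dented above 22 N of push, mishandled if lifted or faster than 0.3 m/s.
- rack: Tin rack, fixed: a lane between aluminium side rails 30 mm high, 128 mm apart inside. Origin: on the counter at the mouth, mid-lane; x inwards along the lane, y across it to the left, z up. The rails flare out over 50 mm before the mouth. A grey sill across the lane ramps up from x = 83 mm to a 2.5 mm crest at x = 113 mm; it keeps the bedded tin in.
- posts: Two rigid aluminium end posts, 47 mm to either side of mid-lane; origin on the counter, mid-lane, in the plane of their front faces, 198 mm inwards of the rack's origin. Each carries a rubber stop foot, 18 mm wide, 50 mm up, screwed out 8 to 18 mm towards the mouth; the setting is not measured: feel for it. Home: tin pressed on both feet with 6 N or more for half a second, some 12 to 18 N of push.
- mark (a point): The mark: mid-lane, 135 mm inwards of the rack's origin, 50 mm up, middle of the 14 mm long black-tipped mark plates on the rails; axes as the rack's. The centre of a tin that is home lies within 5 mm of here along the lane, as the stop feet are set.
- follower_plate (a joint): How far (m) the black follower plate (56 mm wide, 18 to 78 mm up, mid-lane) is slid back. At 0 its face is 125 mm inwards of the rack's origin; with the tin home it is at 0.055 to 0.065; its end is 0.068. It starts at 0 to 0.025, stays where left and resists with about 3.5 N; over the sill the push reaches 5 to 11 N, so the first resistance felt is not the stop feet.
- mug: White mug, 80 mm wide, 92 mm high, a bystander to leave alone; origin under its centre.
- bowl: Brown bowl, 130 mm wide, 55 mm high, a bystander to leave alone; origin under its centre.
- jar: Amber jar, 60 mm wide, 85 mm high, a bystander to leave alone; origin under its centre.
- soap: Clear bottle, 60 mm wide, 170 mm high, a bystander to leave alone; origin under its centre.
- spare_tin: Small upright tin, 74 mm wide, 110 mm high, a bystander to leave alone; origin under its centre.
- cup: Blue cup, 72 mm wide, 80 mm high, a bystander to leave alone; origin under its centre.
- spatula: Spatula lying on the counter, 30 mm high at most, a bystander to leave alone; origin under its centre.
Not all that is in view belongs to the job. What is shaped like the tin but red or yellow is not meant.

How it is judged (in metres and radians):
On the way, in this order (a step that is already met when the one before it is completed fails the run):
1. the tin has been rolled into the lane, up to the follower (contact force between tin and follower_plate above 0.5 N and x of tin in the frame of rack above 0.06 m).
2. the tin is pressed firmly home against the stop feet on the end posts (6 N or more for 0.3 s) (contact force between tin and posts above 6 N and horizontal distance between tin and mark below 0.012 m), for 0.3 s.
At the end, for the whole second after the job is handed in: The tin lies released and at rest between sill and stop feet: its centre within 7 mm of the mark along the lane (10 mm in plan) and under 53 mm high, its axis square to the lane within 0.05 rad, the follower beyond 0.050 m (x of tin in the frame of mark between -0.007 and 0.007 m and horizontal distance between tin and mark below 0.01 m and angle between the y axis of tin and the y axis of rack, either way round below 0.05 rad and height (world z) of tin below 0.053 m and value of joint follower_plate above 0.05 m and linear speed of tin below 0.02 m/s); the robot touches nothing.
It fails at once if the tin is pushed with more than 22 N (dented) (contact force between any of the fingers, the arm and tin above 22 N).
It fails at once if the tin runs away faster than 0.3 m/s (linear speed of tin above 0.3 m/s).
It fails at once if the tin is lifted or stood up (height (world z) of tin above 0.062 m or angle between tin's own y axis and vertical below 1.3 rad).
It fails at once if the follower is pushed by the robot instead of by the tin (contact force between any of the fingers, the arm and follower_plate above 1 N).
It fails at once if a bystander is moved by more than 15 mm (distance of any of mug, bowl, jar, soap, spare_tin, cup, spatula from where it was at the start of the episode above 0.015 m).
It also fails if it takes over 72 s, if anything falls off the work surface, if the arm or the gripper's body presses on something with over 40 N, if the wrist force passes 120 N, or if a joint passes its speed limit or range.

## Working session

There is one attempt and no reset: what is moved stays moved. The work goes in short steps, Python scripts to look and compute and a tool call to move; the robot and the scene stay as the last step left them, time stands still between calls to the robot, and variables do not carry over. Pictures are saved under pics/ and viewed, and the job is handed in when it is done.

Besides the shell and the picture viewer there is one more tool, called after "Emit:" as name(argument=value, ...) on one line, values as JSON. arm_command: Moves the arm, as the interface text tells. Shifts and turns lie within -1 to 1; 1 stands for 500 mm of shift or pi rad of turn. Its arguments: {"type":"object","properties":{"moves":{"type":"array","items":{"type":"array"}},"claw":{"type":"number"},"force":{"type":"number"}},"required":["moves"]}

```bash
mkdir -p pics; ls; python3 - <<'E'
from rig import readout, capture
import cv2
o=readout.get_obs(); print(o)
for n in ("scene","side","wrist"):
    c=capture(n); cv2.imwrite(f"pics/{n}0.png",c["frame"]); print(n,c["K"].tolist(),[c[k].round(4).tolist() for k in c if k not in("frame","K")])
E
```

```text
pics
{'clock': 0.0, 'qpos': array([-6.91515927e+01,  1.51683437e+01,  9.19798211e+01, -1.30501191e-03,
        7.29787753e+01, -2.11256673e+00]), 'joint_velocities': array([-0.04532513, -0.06265418, -0.02999783, -0.04406885, -0.02952112,
       -0.04203047]), 'joint_torque': array([ 6.54124651e-04, -5.02107954e+01, -3.56879282e+01,  7.29790237e-02,
        2.94883491e-02, -2.06745058e-04]), 'tool_pos': array([ 0.26307696, -0.62085299,  0.23741111]), 'ee_rot': array([[-8.08849989e-04,  3.90109318e-01, -9.20768193e-01],
       [ 2.06271055e-03, -9.20765885e-01, -3.90110152e-01],
       [-9.99997545e-01, -2.21481885e-03, -5.99211277e-05]]), 'ft_force': array([-0.00930914, -0.62184818,  0.62502602]), 'moment': array([ 0.00162265, -0.00783973,  0.01245294]), 'finger_gap': 0.08796244179296603}
scene [[400.29858747123995, 0.0, 268.2422579609305], [0.0, 400.29858747123995, 209.44228310508404], [0.0, 0.0, 1.0]] [[[-0.538, 0.676, -0.5036, 1.0838], [0.8429, 0.4334, -0.3188, 0.3309], [0.0027, -0.5961, -0.8029, 0.9614], [0.0, 0.0, 0.0, 1.0]]]
side [[410.4323899356126, 0.0, 282.81078918274943], [0.0, 410.4323899356126, 209.27392162894685], [0.0, 0.0, 1.0]] [[[-0.8941, -0.2233, 0.3883, 0.0651], [-0.4478, 0.4674, -0.7623, 0.8259], [-0.0113, -0.8554, -0.5179, 0.6668], [0.0, 0.0, 0.0, 1.0]]]
wrist [[352.9486772081627, 0.0, 276.959865991318], [0.0, 352.9486772081627, 210.33655784236558], [0.0, 0.0, 1.0]] [[[0.0002, -0.2624, 0.965, -0.1469], [1.0, -0.0005, -0.0004, 0.0007], [0.0006, 0.965, 0.2624, -0.0672], [0.0, 0.0, 0.0, 1.0]]]
```

View pics/scene0.png

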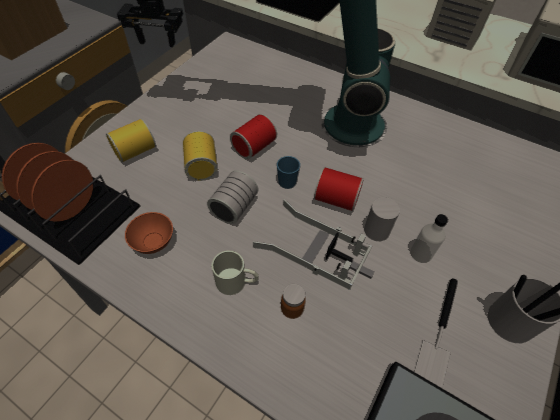

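View pics/side0.png

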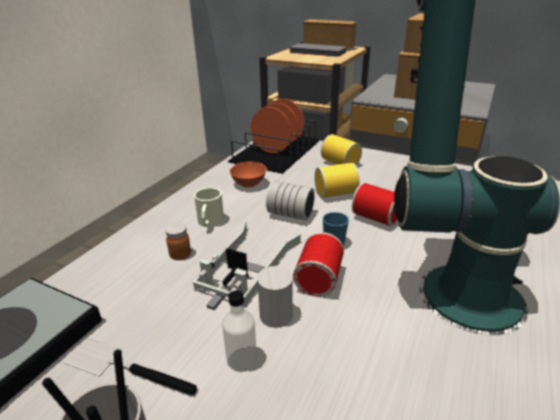

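View pics/wrist0.png

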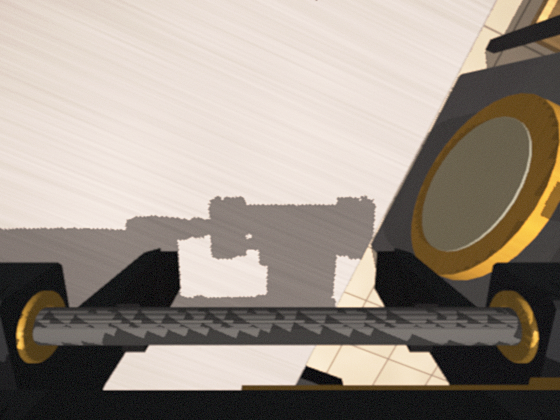

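The grey ribbed tin is at scene (232,196). The rack is at about (270–370, 200–285), with its mouth towards the tin. I'll zoom in on both.

```bash
python3 - <<'E'
import cv2
a=cv2.imread("pics/scene0.png")[155:300,190:390]; cv2.imwrite("pics/sc_z.png",cv2.resize(a,None,fx=4,fy=4,interpolation=cv2.INTER_CUBIC))
a=cv2.imread("pics/side0.png")[170:320,170:370]; cv2.imwrite("pics/si_z.png",cv2.resize(a,None,fx=4,fy=4,interpolation=cv2.INTER_CUBIC))
E
```

```text
(no output)
```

View pics/sc_z.png

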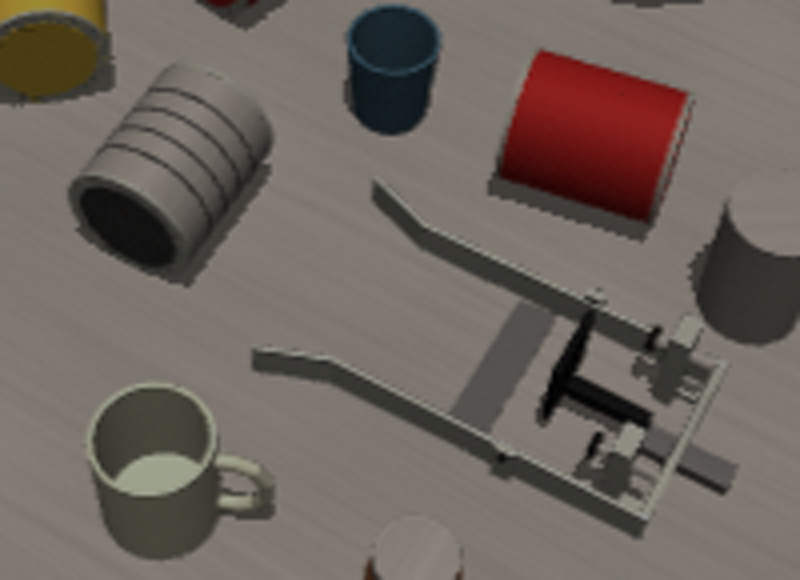

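View pics/si_z.png

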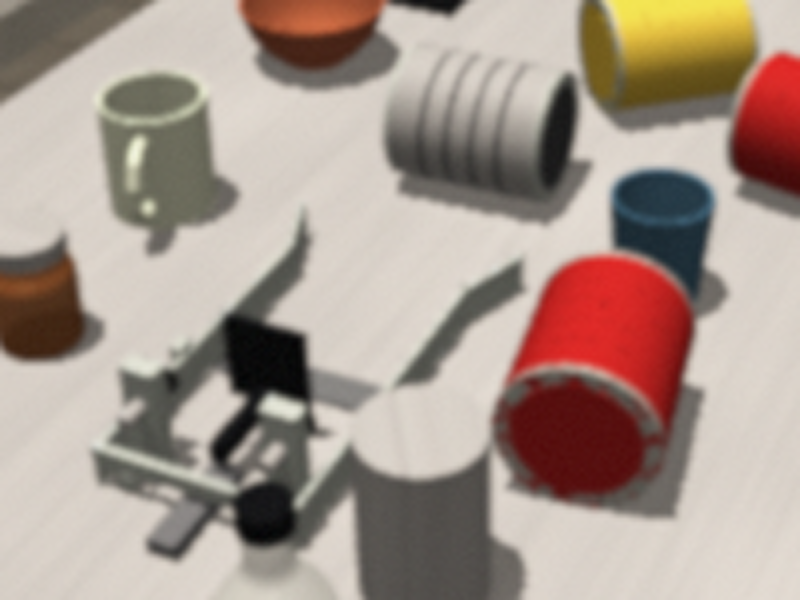

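```bash
cat > h.py <<'E'
import numpy as np
from rig import readout, capture
def ray(c,px,z,T=None):
    T=c["cam_to_world"] if T is None else T
    d=T[:3,:3]@np.linalg.solve(c["K"],[px[0],px[1],1.]); o=T[:3,3]
    return o+d*(z-o[2])/d[2]
def proj(c,p,T=None):
    T=c["cam_to_world"] if T is None else T
    q=c["K"]@(T[:3,:3].T@(np.array(p)-T[:3,3])); return q[:2]/q[2]
E
python3 - <<'E'
from h import *
np.set_printoptions(precision=4,suppress=True)
s=capture("scene"); d=capture("side")
S=lambda x,y,z:ray(s,(x/4+190-.4,y/4+155-.4),z)[:2]
D=lambda x,y,z:ray(d,(x/4+170-.4,y/4+170-.4),z)[:2]
f1=S(130,222,.05); f2=D(560,137,.05)
print("faces",f1,f2,np.linalg.norm(f1-f2),"c",(f1+f2)/2,np.degrees(np.arctan2(*(f2-f1)[::-1])))
pts={"kneeR":(425,230),"kneeL":(332,360),"endR":(726,362),"endL":(640,525),"tipR":(376,183),"tipL":(253,350)}
P={k:S(*v,.03) for k,v in pts.items()}
for k in P: print(k,P[k])
print("w",np.linalg.norm(P["kneeR"]-P["kneeL"]),np.linalg.norm(P["endR"]-P["endL"]))
for a in "RL":
    v=P["end"+a]-P["knee"+a]; print(a,np.linalg.norm(v),np.degrees(np.arctan2(v[1],v[0])))
# sill corners z=0
for q in ((527,300),(555,318),(450,410),(487,430)): print("sill",S(*q,0))
print("plate tops side", D(228,318,.078),D(304,335,.078), "bottoms", D(232,385,.018),D(306,405,.018))
print("plate scene top", S(592,312,.078),S(553,378,.078))
for n,q,z in (("mug",(152,430),.092),("cup",(395,45),.08)): print(n,S(*q,z))
E
```

```text
faces [ 0.5847 -0.1397] [ 0.4698 -0.1439] 0.1149477683377376 c [ 0.5272 -0.1418] -177.86514447021622
kneeR [0.4647 0.0333]
kneeL [0.5937 0.0352]
endR [0.4505 0.2617]
endL [0.5919 0.2651]
tipR [ 0.4471 -0.0187]
tipL [ 0.616  -0.0145]
w 0.1289518750430593 0.14142035530040545
R 0.22881091041133653 93.57148494544131
L 0.22989896730044596 90.45171201455712
sill [0.4592 0.1171]
sill [0.4621 0.1413]
sill [0.5681 0.1153]
sill [0.5681 0.1443]
plate tops side [0.5455 0.1818] [0.4959 0.1764] bottoms [0.5538 0.1737] [0.5022 0.1702]
plate scene top [0.4952 0.175 ] [0.554  0.1768]
mug [ 0.7288 -0.0116]
cup [ 0.3621 -0.0557]
```

```bash
python3 - <<'E'
from h import *
np.set_printoptions(precision=3,suppress=True)
s=capture("scene")
for n,q,z in (("yellow",(200,156),.05),("yellow2",(132,140),.05),("red1",(254,136),.05),("red2",(339,189),.05),("bowl",(149,228),.055),("mug",(228,262),.092),("cup",(289,163),.08),("spare",(384,208),.11),("soap",(440,222),.17),("jar",(293,292),.085)): print(n,ray(s,q,z)[:2])
E
```

```text
yellow [ 0.452 -0.324]
yellow2 [ 0.514 -0.555]
red1 [ 0.284 -0.232]
red2 [0.336 0.104]
bowl [ 0.744 -0.268]
mug [ 0.728 -0.011]
cup [ 0.351 -0.06 ]
spare [0.38  0.249]
soap [0.396 0.385]
jar [0.708 0.163]
```

Emit:
arm_command(moves=[[[0,-0.06,-0.07],-0.03],[[0,-0.15,-0.16],-0.08],[[0,-0.25,-0.27],-0.13],[[0,-0.35,-0.38],-0.18],[[0,-0.45,-0.49],-0.23],[[0,-0.55,-0.6],-0.28],[[0,-0.65,-0.71],-0.33],[[0,-0.74,-0.8],-0.37],[[0,-0.82,-0.88],-0.38],[[0,-0.88,-0.95],-0.38]], claw=-0.1, force=20)

```text
clock: 1.55
tool_pos: [0.5134, -0.0646, 0.2391]
ee_rot: [[0.001, 1.0, 0.024], [-0.0, 0.024, -1.0], [-1.0, 0.001, 0.0]]
ft_force: [0.9, -1.1, 0.4]
finger_gap: 0.0398
```

```bash
python3 - <<'E'
from h import *
import cv2
o=readout.get_obs(); print(o["tool_pos"],o["joint_velocities"].round(1),o["ft_force"])
c=capture("wrist"); cv2.imwrite("pics/w1.png",c["frame"])
T=np.eye(4);T[:3,:3]=o["ee_rot"];T[:3,3]=o["tool_pos"]
np.savez("w1.npz",K=c["K"],T=T@c["tool_from_camera"])
E
```

```text
[ 0.51343755 -0.06460504  0.23909122] [ 55.1  14.1 -13.6  -0.1  -1.   55.2] [ 0.89809906 -1.11914341  0.4197739 ]
```

View pics/w1.png

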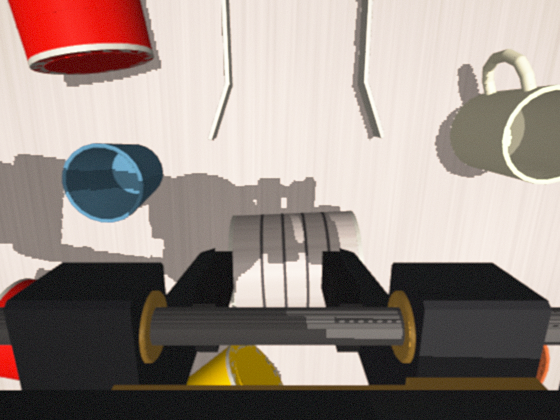

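The tin's front edge is at row ~213 (columns 230–358), and the mouth knees are at (230,86) and (362,82). The arm was still moving for that shot, so I'll retake it settled.

```bash
python3 - <<'E'
from h import *
import cv2
for i in range(6):
    o=readout.get_obs(); 
    if np.abs(o["joint_velocities"]).max()<1: break
    c=capture("wrist")
o=readout.get_obs(); print(o["tool_pos"],o["joint_velocities"].round(1),o["ft_force"])
c=capture("wrist"); cv2.imwrite("pics/w2.png",c["frame"])
T=np.eye(4);T[:3,:3]=o["ee_rot"];T[:3,3]=o["tool_pos"]
np.savez("w2.npz",K=c["K"],T=T@c["tool_from_camera"])
cv2.imwrite("pics/w2z.png",cv2.resize(c["frame"][0:300,190:450],None,fx=2,fy=2,interpolation=cv2.INTER_CUBIC))
E
```

```text
[ 0.5124531  -0.0677284   0.23863952] [-0.7 -0.2  0.   0.1 -0.   0. ] [-0.05879318 -0.72786589 -0.02438918]
```

View pics/w2z.png

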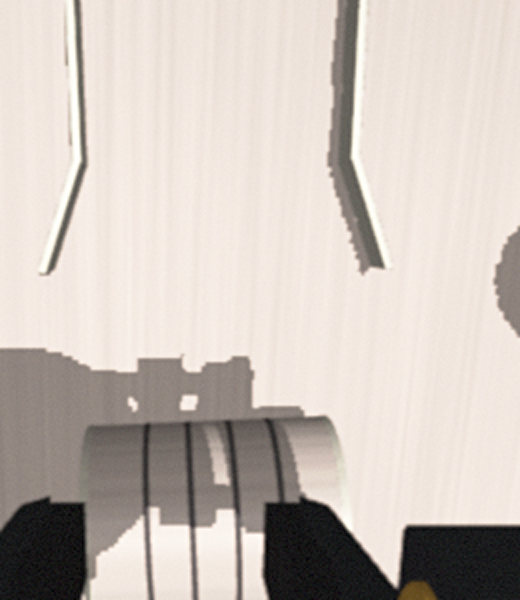

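```bash
python3 - <<'E'
from h import *
np.set_printoptions(precision=4,suppress=True)
w=np.load("w2.npz"); c={"K":w["K"]}; T=w["T"]; print("cam",T[:3,3])
Z=lambda x,y,z:ray(c,(x/2+190-.25,y/2-.25),z,T)[:2]
kl,kr,el,er=Z(86,160,.03),Z(350,158,.03),Z(79,2,.03),Z(356,2,.03)
print(kl,kr,el,er,"w",np.linalg.norm(kl-kr),np.linalg.norm(el-er))
for a,b in((kl,el),(kr,er)): print(np.degrees(np.arctan2(*(b-a)[::-1])))
m0=(kl+kr)/2;m1=(el+er)/2; print("mid",m0,m1,np.degrees(np.arctan2(*(m1-m0)[::-1])), np.degrees(np.arctan2(*(kr-kl)[::-1])))
# tin front tangent: centre y such that distance from ray plane =0.05 (section y,z)
C=T[:3,3]
cs=[]
for q in ((92,425),(210,420),(328,416)):
    g=np.append(Z(*q,0),0); d=g-C; d2=d[1:]/np.linalg.norm(d[1:]); n=np.array([-d2[1],d2[0]])
    # centre (yc,.05): n.(p-C)=±.05
    ys=[C[1]+(s*.05-n[1]*(.05-C[2]))/n[0] for s in(1,-1)]
    yc=min(ys); t=(np.array([yc,.05])-C[1:])@d2; tp=C[1:]+t*d2
    x=C[0]+d[0]*(tp[0]-C[1])/d[1]
    cs.append((x,yc)); print("tin",x,yc,"tangent z",tp[1])
print(np.degrees(np.arctan2(cs[2][1]-cs[0][1],cs[2][0]-cs[0][0])))
E
```

```text
cam [ 0.5111 -0.001   0.3855]
[0.4685 0.0295] [0.5936 0.0331] [0.4661 0.0963] [0.5905 0.099 ] w 0.1251235827759239 0.12444684589322501
92.05451879339276
92.65044041686714
mid [0.531  0.0313] [0.5283 0.0977] 92.35051203463618 1.6546510868822113
tin 0.47093384925318227 -0.14720111353745902 tangent z 0.036477169995142944
tin 0.5313558834779406 -0.1432320524447696 tangent z 0.03698715682281134
tin 0.5914279233176161 -0.13981050950456797 tangent z 0.03743093293578442
3.5098870974745244
```

Emit:
arm_command(moves=[[[0,0.01,0.05],0.002],[[0,0.02,0.13],0.004],[[0,0.03,0.21],0.006],[[0,0.03,0.28],0.006],[[0,0.03,0.31],0.006],[[0.03,0.03,0.31],0.006],[[0.1,0.03,0.31],0.006],[[0.18,0.03,0.31],0.006],[[0.26,0.03,0.31],0.006],[[0.3,0.03,0.31],0.006]], claw=0.36)

```text
clock: 3.2
tool_pos: [0.5293, -0.219, 0.0853]
ee_rot: [[-0.005, 1.0, 0.006], [0.003, 0.006, -1.0], [-1.0, -0.005, -0.003]]
ft_force: [-0.8, -0.6, 1.2]
finger_gap: 0.0595
```

Emit:
arm_command(moves=[[[0.03,0,0],0],[[0.06,0,0],0],[[0.085,0,0],0],[[0.095,0,0],0],[[0.095,0,0],0],[[0.095,0,0],0],[[0.095,0,0],0],[[0.095,0,0],0],[[0.095,0,0],0],[[0.095,0,0],0]])

```text
clock: 4.45
tool_pos: [0.5316, -0.2211, 0.0412]
ee_rot: [[0.0, 1.0, 0.005], [0.0, 0.005, -1.0], [-1.0, 0.0, -0.0]]
ft_force: [0.6, 1.1, -0.3]
finger_gap: 0.0597
```

```bash
cat > snap.py <<'E'
from h import *
import cv2,sys
n=sys.argv[1]
o=readout.get_obs(); print(o["clock"],o["tool_pos"].round(4),o["ft_force"].round(2),"yaw",np.degrees(np.arctan2(o["ee_rot"][1,1],o["ee_rot"][0,1])).round(2))
T=np.eye(4);T[:3,:3]=o["ee_rot"];T[:3,3]=o["tool_pos"]
c=capture("wrist"); np.savez(n+".npz",K=c["K"],T=T@c["tool_from_camera"])
s=capture("scene")["frame"][155:300,190:390]
cv2.imwrite(f"pics/{n}.png",np.vstack([cv2.resize(c["frame"],(400,300)),cv2.resize(s,(400,290),interpolation=cv2.INTER_CUBIC)]))
E
python3 snap.py a1
```

```text
4.45 [ 0.5316 -0.2211  0.0412] [ 0.55  1.1  -0.26] yaw 0.28
```

View pics/a1.png

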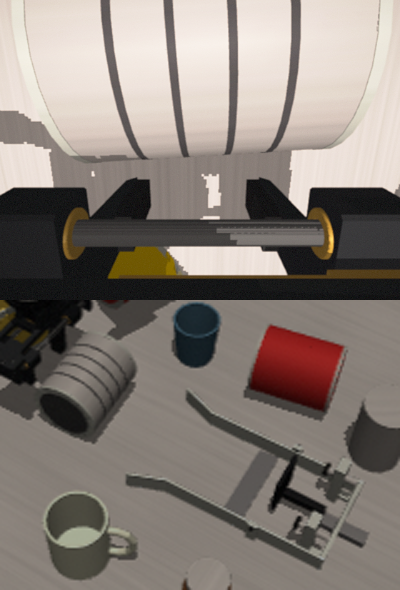

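Emit:
arm_command(moves=[[[0,0,-0.005],0],[[0,0,-0.01],0],[[0,0,-0.015],0],[[0,0,-0.02],0],[[0,0,-0.025],0],[[0,0,-0.03],0],[[0,0,-0.035],0],[[0,0,-0.04],0],[[0,0,-0.045],0],[[0,0,-0.05],0]])

```text
clock: 5.8
tool_pos: [0.5315, -0.196, 0.0412]
ee_rot: [[0.0, 1.0, 0.005], [-0.0, 0.005, -1.0], [-1.0, 0.0, 0.0]]
ft_force: [-0.4, 0.2, -0.2]
finger_gap: 0.0598
```

Emit:
arm_command(moves=[[[0,0,-0.006],0],[[0,0,-0.012],0],[[0,0,-0.018],0],[[0,0,-0.024],0],[[0,0,-0.03],0],[[0,0,-0.036],0],[[0,0,-0.042],0],[[0,0,-0.048],0],[[0,0,-0.054],0],[[0,0,-0.06],0]])

```text
clock: 7.05
tool_pos: [0.5313, -0.166, 0.0412]
ee_rot: [[0.0, 1.0, 0.005], [0.0, 0.005, -1.0], [-1.0, 0.0, -0.0]]
ft_force: [-0.2, -0.2, -0.9]
finger_gap: 0.0598
```

```bash
python3 snap.py a2
```

```text
7.05 [ 0.5313 -0.166   0.0412] [-0.17 -0.24 -0.9 ] yaw 0.28
```

View pics/a2.png

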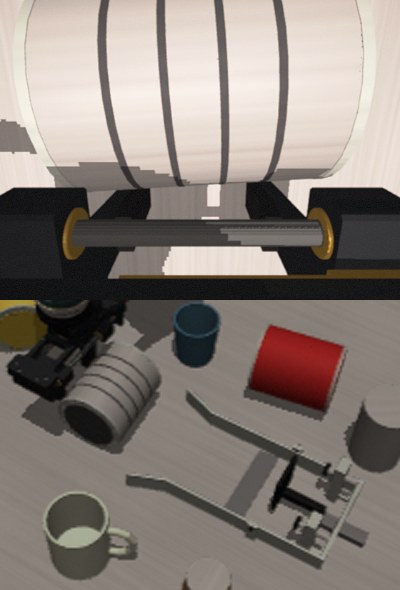

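Emit:
arm_command(moves=[[[0,0,-0.006],0],[[0,0,-0.012],0],[[0,0,-0.018],0],[[0,0,-0.024],0],[[0,0,-0.03],0],[[0,0,-0.036],0],[[0,0,-0.042],0],[[0,0,-0.048],0],[[0,0,-0.054],0],[[0,0,-0.06],0]])

```text
clock: 8.4
tool_pos: [0.5312, -0.136, 0.0412]
ee_rot: [[-0.0, 1.0, 0.005], [-0.0, 0.005, -1.0], [-1.0, -0.0, 0.0]]
ft_force: [-0.4, -0.4, -0.0]
finger_gap: 0.0599
```

```bash
python3 snap.py a3
```

```text
8.4 [ 0.5312 -0.136   0.0412] [-0.38 -0.36 -0.01] yaw 0.28
```

View pics/a3.png

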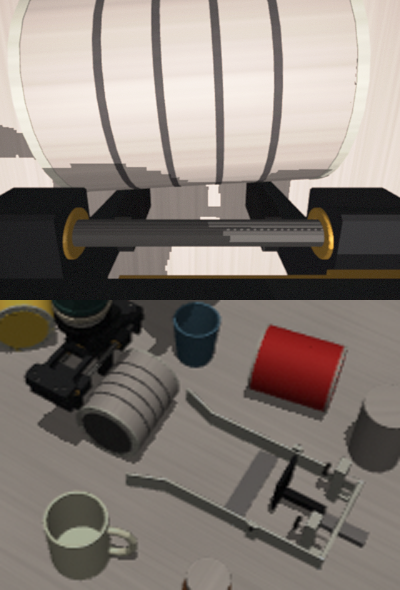

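```bash
cat >> snap.py <<'E'
cv2.imwrite(f"pics/{n}_w.png",c["frame"])
E
python3 - <<'E'
import cv2,numpy as np
a=cv2.imread("pics/a3.png")[:300]; cv2.imwrite("pics/a3z.png",cv2.resize(a[:220],(800,440),interpolation=cv2.INTER_CUBIC))
a=cv2.imread("pics/a2.png")[:300]; cv2.imwrite("pics/a2z.png",cv2.resize(a[:220],(800,440),interpolation=cv2.INTER_CUBIC))
E
```

```text
(no output)
```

View pics/a3z.png

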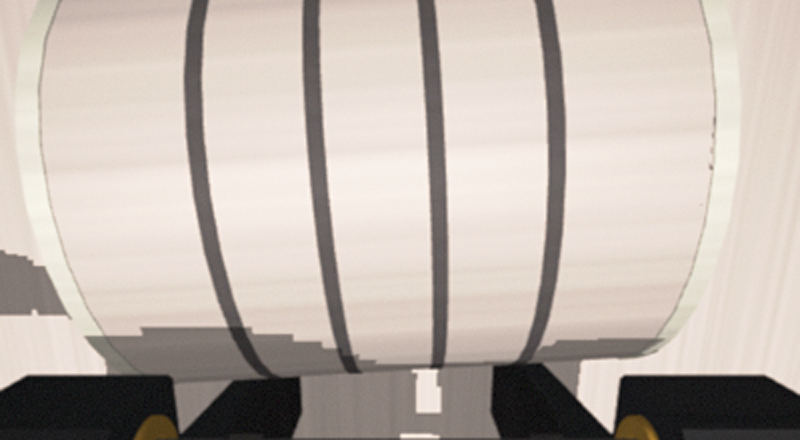

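View pics/a2z.png

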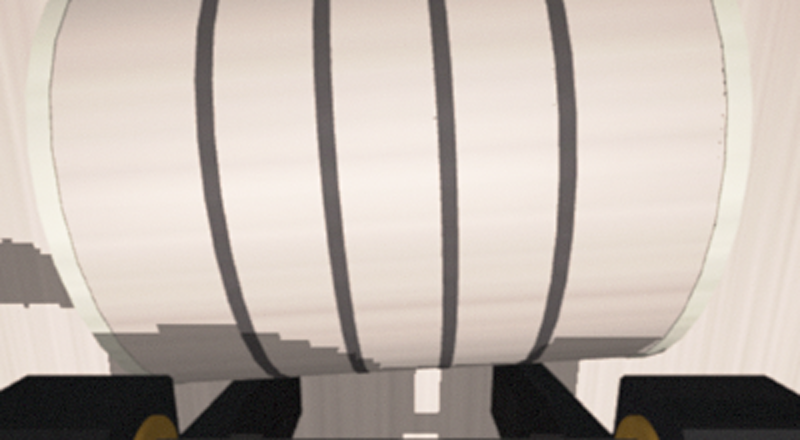

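Emit:
arm_command(moves=[[[0,0,-0.006],0.003],[[0,0,-0.012],0.006],[[0,0,-0.018],0.009],[[0,0,-0.024],0.012],[[0,0,-0.03],0.015],[[0,0,-0.036],0.018],[[0,0,-0.042],0.02],[[0,0,-0.048],0.02],[[0,0,-0.054],0.02],[[0,0,-0.06],0.02]])

```text
clock: 9.75
tool_pos: [0.5311, -0.106, 0.0412]
ee_rot: [[0.0, 0.998, -0.058], [-0.0, -0.058, -0.998], [-1.0, 0.0, 0.0]]
ft_force: [-0.6, -0.9, -0.4]
finger_gap: 0.0601
```

```bash
python3 snap.py a4
```

```text
9.75 [ 0.5311 -0.106   0.0412] [-0.55 -0.88 -0.44] yaw -3.31
```

View pics/a4_w.png

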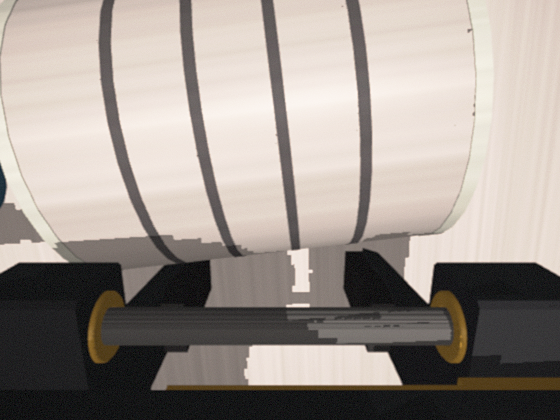

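View pics/a4.png

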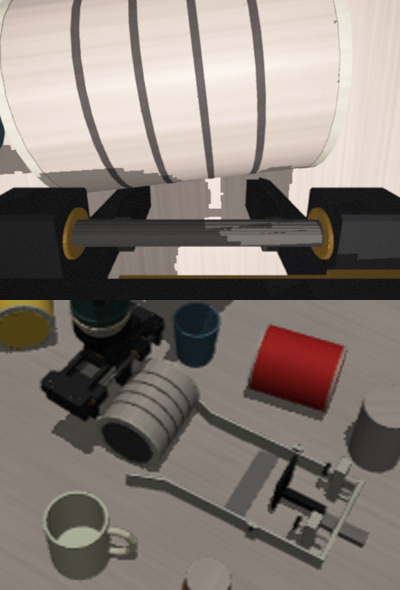

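Emit:
arm_command(moves=[[[0,0,-0.006],0],[[0,0,-0.012],0],[[0,0,-0.018],0],[[0,0,-0.024],0],[[0,0,-0.03],0],[[0,0,-0.036],0],[[0,0,-0.042],0],[[0,0,-0.048],0],[[0,0,-0.054],0],[[0,0,-0.06],0]])

```text
clock: 11.1
tool_pos: [0.533, -0.0761, 0.0414]
ee_rot: [[0.0, 0.998, -0.058], [-0.0, -0.058, -0.998], [-1.0, 0.0, 0.0]]
ft_force: [-0.1, -0.0, 1.1]
finger_gap: 0.0599
```

```bash
python3 snap.py a5
```

```text
11.1 [ 0.533  -0.0761  0.0414] [-0.12 -0.    1.08] yaw -3.33
```

View pics/a5_w.png

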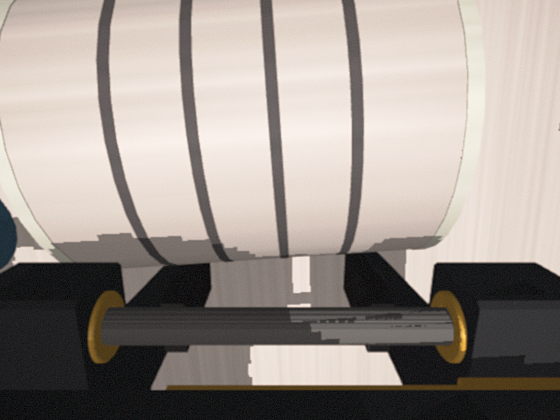

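View pics/a5.png

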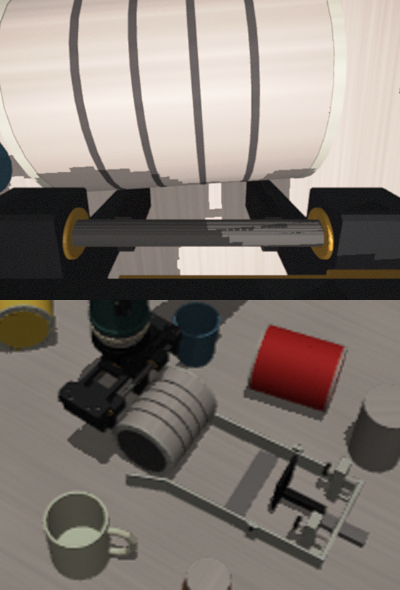

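Emit:
arm_command(moves=[[[0,0,-0.006],0],[[0,0,-0.012],0],[[0,0,-0.018],0],[[0,0,-0.024],0],[[0,0,-0.03],0],[[0,0,-0.036],-0.002],[[0,0,-0.042],-0.004],[[0,0,-0.048],-0.006],[[0,0,-0.054],-0.008],[[0,0,-0.06],-0.01]])

```text
clock: 12.45
tool_pos: [0.5345, -0.0461, 0.0412]
ee_rot: [[0.0, 1.0, -0.026], [0.0, -0.026, -1.0], [-1.0, 0.0, -0.0]]
ft_force: [-0.6, 0.3, 1.6]
finger_gap: 0.0597
```

```bash
python3 snap.py a6
```

```text
12.45 [ 0.5345 -0.0461  0.0412] [-0.59  0.3   1.59] yaw -1.49
```

View pics/a6_w.png

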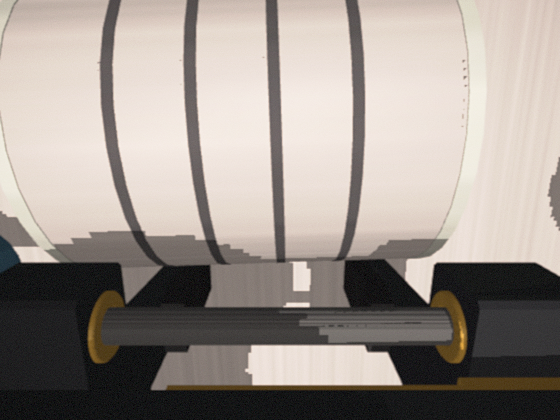

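View pics/a6.png

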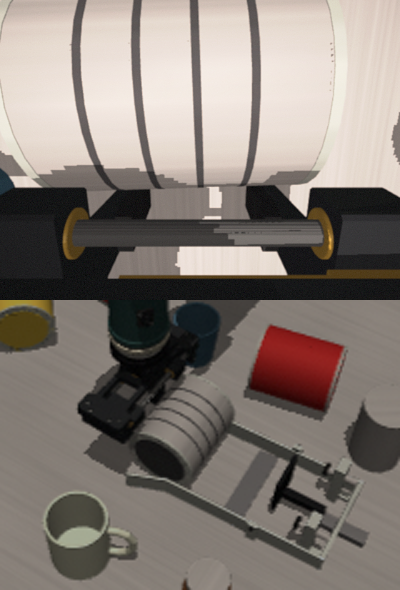

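Emit:
arm_command(moves=[[[0,0,-0.006],-0.002],[[0,-0.001,-0.012],-0.004],[[0,-0.002,-0.018],-0.006],[[0,-0.003,-0.024],-0.008],[[0,-0.004,-0.03],-0.01],[[0,-0.005,-0.036],-0.012],[[0,-0.006,-0.042],-0.014],[[0,-0.006,-0.048],-0.016],[[0,-0.007,-0.054],-0.018],[[0,-0.007,-0.06],-0.02]])

```text
clock: 13.8
tool_pos: [0.5317, -0.016, 0.0412]
ee_rot: [[-0.0, 0.999, 0.037], [0.0, 0.037, -0.999], [-1.0, -0.0, -0.0]]
ft_force: [-0.2, 0.2, 0.5]
finger_gap: 0.0599
```

```bash
python3 snap.py a7
```

```text
13.8 [ 0.5317 -0.016   0.0412] [-0.23  0.22  0.5 ] yaw 2.11
```

View pics/a7.png

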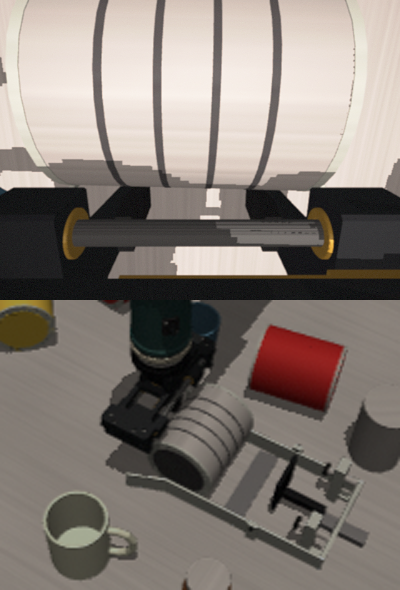

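Emit:
arm_command(moves=[[[0,0,-0.006],0],[[0,0,-0.012],0],[[0,0,-0.018],0],[[0,0,-0.024],0],[[0,0,-0.03],0],[[0,0,-0.036],0],[[0,0,-0.042],0],[[0,0,-0.048],0],[[0,0,-0.054],0],[[0,0,-0.06],0]])

```text
clock: 15.15
tool_pos: [0.5307, 0.014, 0.0412]
ee_rot: [[0.0, 0.999, 0.036], [0.0, 0.036, -0.999], [-1.0, 0.0, -0.0]]
ft_force: [-0.3, -0.1, -0.2]
finger_gap: 0.06
```

Emit:
arm_command(moves=[[[0,0,-0.006],0],[[0,0,-0.012],0],[[0,0,-0.018],0],[[0,0,-0.024],0],[[0,0,-0.03],0],[[0,0,-0.036],0],[[0,0,-0.042],0],[[0,0,-0.048],0],[[0,0,-0.054],0],[[0,0,-0.06],0]])

```text
clock: 16.4
tool_pos: [0.5296, 0.044, 0.0412]
ee_rot: [[0.0, 0.999, 0.036], [0.0, 0.036, -0.999], [-1.0, 0.0, -0.0]]
ft_force: [0.7, 0.1, -0.2]
finger_gap: 0.0601
```

```bash
python3 snap.py a8
```

```text
16.4 [0.5296 0.044  0.0412] [ 0.68  0.08 -0.19] yaw 2.09
```

View pics/a8.png

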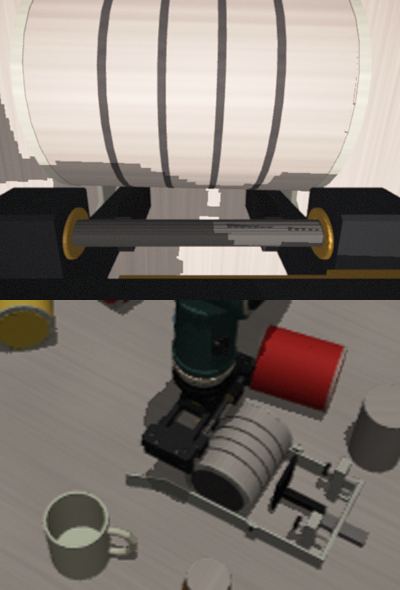

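Emit:
arm_command(moves=[[[0,0,-0.004],0],[[0,0,-0.008],0],[[0,0,-0.012],0],[[0,0,-0.016],0],[[0,0,-0.02],0],[[0,0,-0.024],0],[[0,0,-0.028],0],[[0,0,-0.032],0],[[0,0,-0.036],0],[[0,0,-0.04],0]])

```text
clock: 17.75
tool_pos: [0.5295, 0.063, 0.0416]
ee_rot: [[0.001, 0.999, 0.037], [-0.001, 0.037, -0.999], [-1.0, 0.001, 0.001]]
ft_force: [0.9, -7.0, 2.2]
finger_gap: 0.0602
```

```bash
python3 snap.py a9
```

```text
17.75 [0.5295 0.063  0.0416] [ 0.91 -7.04  2.16] yaw 2.1
```

View pics/a9.png

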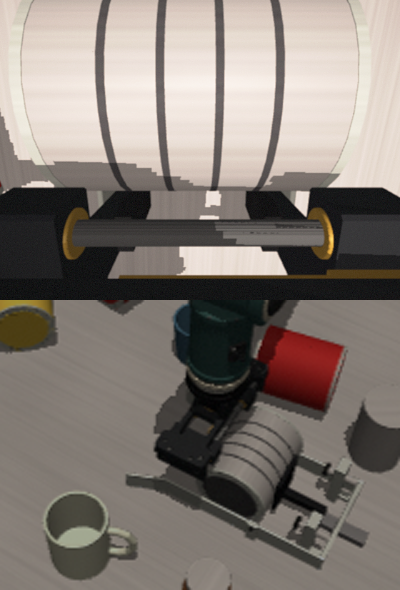

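Emit:
arm_command(moves=[[[0,0,-0.002],0],[[0,0,-0.004],0],[[0,0,-0.006],0],[[0,0,-0.008],0],[[0,0,-0.01],0],[[0,0,-0.012],0],[[0,0,-0.014],0],[[0,0,-0.016],0],[[0,0,-0.018],0],[[0,0,-0.02],0]])

```text
clock: 19.1
tool_pos: [0.5293, 0.0724, 0.042]
ee_rot: [[0.001, 0.999, 0.037], [-0.002, 0.037, -0.999], [-1.0, 0.001, 0.002]]
ft_force: [0.5, -7.1, 4.7]
finger_gap: 0.0599
```

Emit:
arm_command(moves=[[[0,0,-0.002],0],[[0,0,-0.004],0],[[0,0,-0.006],0],[[0,0,-0.008],0],[[0,0,-0.01],0],[[0,0,-0.012],0],[[0,0,-0.014],0],[[0,0,-0.016],0],[[0,0,-0.018],0],[[0,0,-0.02],0]])

```text
clock: 20.35
tool_pos: [0.5289, 0.0826, 0.0419]
ee_rot: [[0.001, 0.999, 0.037], [-0.002, 0.037, -0.999], [-1.0, 0.001, 0.002]]
ft_force: [1.4, -7.0, 4.7]
finger_gap: 0.0601
```

```bash
python3 snap.py a10
```

```text
20.35 [0.5289 0.0826 0.0419] [ 1.38 -7.01  4.65] yaw 2.11
```

View pics/a10.png

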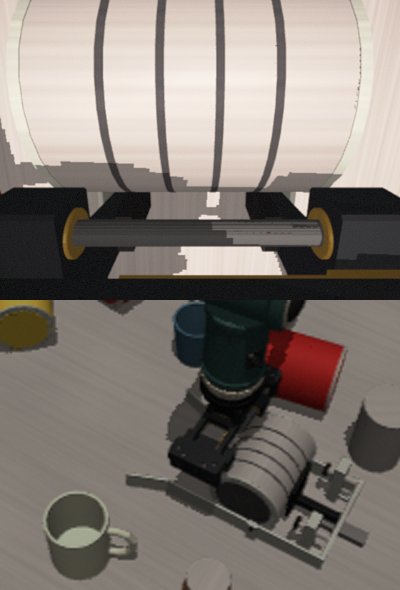

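Emit:
arm_command(moves=[[[0,0,-0.002],0],[[0,0,-0.004],0],[[0,0,-0.006],0],[[0,0,-0.008],0],[[0,0,-0.01],0],[[0,0,-0.012],0],[[0,0,-0.014],0],[[0,0,-0.016],0],[[0,0,-0.018],0],[[0,0,-0.02],0]])

```text
clock: 21.7
tool_pos: [0.5274, 0.0939, 0.041]
ee_rot: [[-0.001, 0.999, 0.036], [-0.0, 0.036, -0.999], [-1.0, -0.001, 0.0]]
ft_force: [1.4, -3.2, -0.3]
finger_gap: 0.06
```

Emit:
arm_command(moves=[[[0,0,-0.001],0],[[0,0,-0.002],0],[[0,0,-0.003],0],[[0,0,-0.004],0],[[0,0,-0.005],0],[[0,0,-0.006],0],[[0,0,-0.007],0],[[0,0,-0.008],0],[[0,0,-0.009],0],[[0,0,-0.01],0]])

```text
clock: 22.95
tool_pos: [0.5276, 0.0988, 0.0412]
ee_rot: [[0.0, 0.999, 0.036], [0.0, 0.036, -0.999], [-1.0, 0.0, -0.0]]
ft_force: [0.3, -3.4, -0.7]
finger_gap: 0.0598
```

Emit:
arm_command(moves=[[[0,0,-0.0005],0],[[0,0,-0.001],0],[[0,0,-0.0015],0],[[0,0,-0.002],0],[[0,0,-0.0025],0],[[0,0,-0.003],0],[[0,0,-0.0035],0],[[0,0,-0.004],0],[[0,0,-0.004],0],[[0,0,-0.004],0]])

```text
clock: 24.2
tool_pos: [0.5276, 0.1008, 0.0412]
ee_rot: [[0.0, 0.999, 0.036], [0.0, 0.036, -0.999], [-1.0, 0.0, -0.0]]
ft_force: [0.1, -4.1, -0.8]
finger_gap: 0.0599
```

```bash
python3 snap.py a11
```

```text
24.2 [0.5276 0.1008 0.0412] [ 0.05 -4.14 -0.81] yaw 2.08
```

View pics/a11.png

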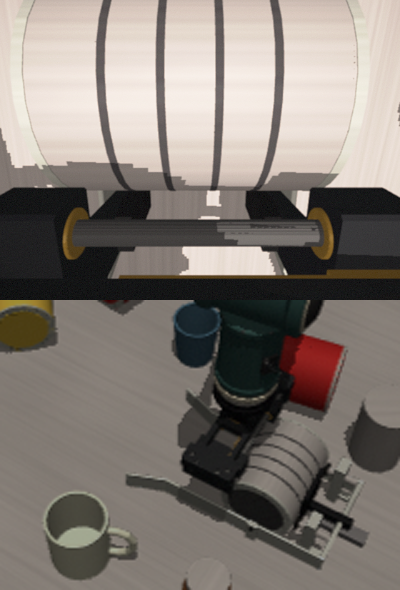

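Square and just short of the feet. I'll keep going in 2 mm steps.

Emit:
arm_command(moves=[[[0,0,-0.0005],0],[[0,0,-0.001],0],[[0,0,-0.0015],0],[[0,0,-0.002],0],[[0,0,-0.0025],0],[[0,0,-0.003],0],[[0,0,-0.0035],0],[[0,0,-0.004],0],[[0,0,-0.004],0],[[0,0,-0.004],0]])

```text
clock: 25.55
tool_pos: [0.5275, 0.1028, 0.0412]
ee_rot: [[0.0, 0.999, 0.036], [0.0, 0.036, -0.999], [-1.0, 0.0, -0.0]]
ft_force: [0.5, -4.4, -0.8]
finger_gap: 0.0602
```

Emit:
arm_command(moves=[[[0,0,-0.0005],0],[[0,0,-0.001],0],[[0,0,-0.0015],0],[[0,0,-0.002],0],[[0,0,-0.0025],0],[[0,0,-0.003],0],[[0,0,-0.0035],0],[[0,0,-0.004],0],[[0,0,-0.004],0],[[0,0,-0.004],0]])

```text
clock: 26.8
tool_pos: [0.5274, 0.1031, 0.0412]
ee_rot: [[-0.0, 0.999, 0.037], [-0.003, 0.037, -0.999], [-1.0, -0.0, 0.003]]
ft_force: [0.8, -10.8, -0.6]
finger_gap: 0.06
```

Force rose to 10.8 N with almost no travel, so the tin is on the feet. Pressing about 0.9 mm more and holding.

Emit:
arm_command(moves=[[[0,0,-0.0005],0],[[0,0,-0.001],0],[[0,0,-0.0015],0],[[0,0,-0.0018],0],[[0,0,-0.0018],0],[[0,0,-0.0018],0],[[0,0,-0.0018],0],[[0,0,-0.0018],0],[[0,0,-0.0018],0],[[0,0,-0.0018],0]])

```text
clock: 28.05
tool_pos: [0.5274, 0.1032, 0.0412]
ee_rot: [[-0.0, 0.999, 0.037], [-0.004, 0.037, -0.999], [-1.0, -0.0, 0.004]]
ft_force: [1.2, -13.6, -0.8]
finger_gap: 0.0598
```

```bash
python3 snap.py a12; python3 - <<'E'
from rig import capture
import cv2
cv2.imwrite("pics/sd12.png",cv2.resize(capture("side")["frame"][170:320,170:370],None,fx=4,fy=4,interpolation=cv2.INTER_CUBIC))
E
```

```text
28.05 [0.5274 0.1032 0.0412] [  1.24 -13.61  -0.83] yaw 2.11
```

View pics/a12.png

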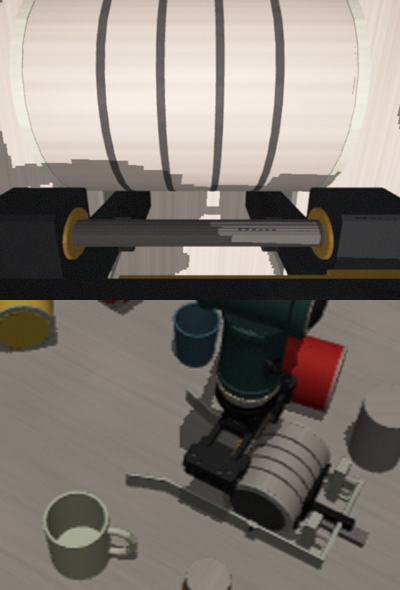

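View pics/sd12.png

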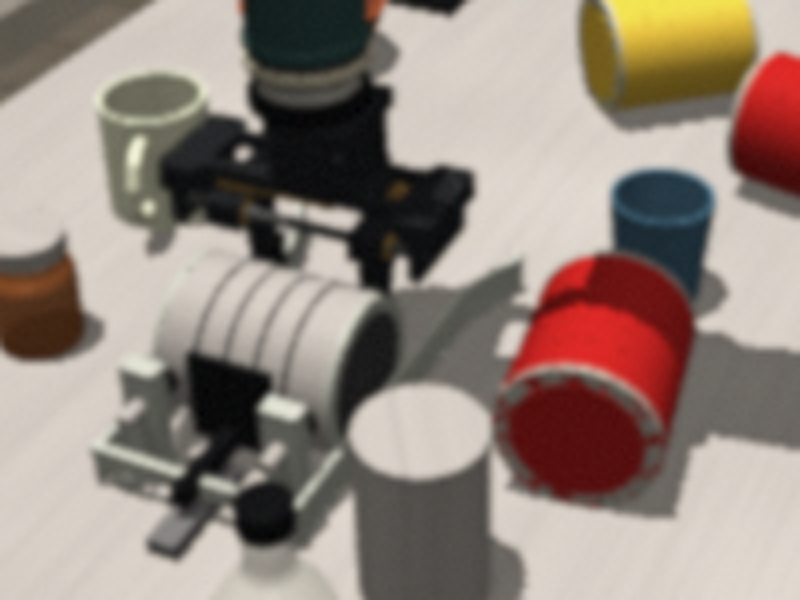

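Emit:
arm_command(moves=[[[0,0,-0.0003],0],[[0,0,-0.0006],0],[[0,0,-0.0008],0],[[0,0,-0.0008],0],[[0,0,-0.0008],0],[[0,0,-0.0008],0],[[0,0,-0.0008],0],[[0,0,-0.0008],0],[[0,0,-0.0008],0],[[0,0,-0.0008],0]])

```text
clock: 29.45
tool_pos: [0.5274, 0.1034, 0.0412]
ee_rot: [[-0.0, 0.999, 0.037], [-0.004, 0.037, -0.999], [-1.0, -0.0, 0.004]]
ft_force: [0.5, -14.9, 0.5]
finger_gap: 0.0599
```

Emit:
arm_command(moves=[[[0,0,0.001],0],[[0,0,0.002],0],[[0,0,0.003],0],[[0,0,0.005],0],[[0,0,0.008],0],[[0,0,0.012],0],[[0,0,0.02],0],[[0,0,0.03],0],[[0,0,0.045],0],[[0,0,0.06],0]])

```text
clock: 30.7
tool_pos: [0.5285, 0.0755, 0.0412]
ee_rot: [[-0.0, 0.999, 0.036], [-0.0, 0.036, -0.999], [-1.0, -0.0, 0.0]]
ft_force: [-0.5, -0.1, 0.1]
finger_gap: 0.06
```

```bash
python3 snap.py a13
```

```text
30.7 [0.5285 0.0755 0.0412] [-0.5  -0.11  0.12] yaw 2.08
```

View pics/a13.png

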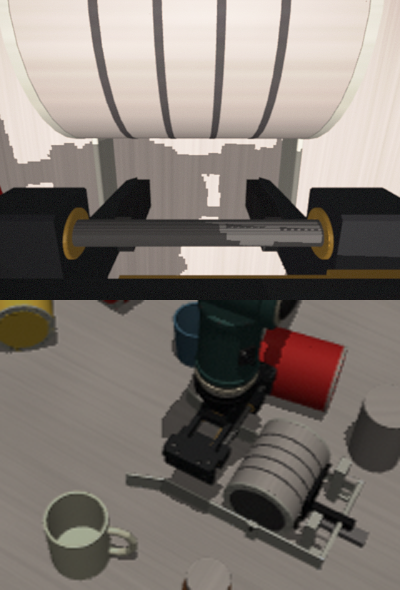

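Fingers are off and the tin stayed. Backing off and raising for a final check.

Emit:
arm_command(moves=[[[0,0,0.03],0],[[0,0,0.06],0],[[-0.03,0,0.09],0],[[-0.08,0,0.12],0],[[-0.14,0,0.14],0],[[-0.2,0,0.14],0],[[-0.25,0,0.14],0],[[-0.28,0,0.14],0],[[-0.3,0,0.14],0],[[-0.3,0,0.14],0]])

```text
clock: 32.05
tool_pos: [0.5313, 0.0059, 0.1917]
ee_rot: [[0.001, 0.999, 0.036], [-0.0, 0.036, -0.999], [-1.0, 0.001, 0.0]]
ft_force: [-0.4, -0.6, 0.1]
finger_gap: 0.0601
```

Emit:
arm_command(moves=[[[0,0,0],0],[[0,0,0],0],[[0,0,0],0],[[0,0,0],0],[[0,0,0],0],[[0,0,0],0],[[0,0,0],0],[[0,0,0],0],[[0,0,0],0],[[0,0,0],0]])

```text
clock: 33.3
tool_pos: [0.531, 0.0061, 0.1912]
ee_rot: [[0.0, 0.999, 0.036], [0.0, 0.036, -0.999], [-1.0, 0.0, -0.0]]
ft_force: [0.1, -0.3, -0.1]
finger_gap: 0.0599
```

```bash
python3 snap.py a14; python3 - <<'E'
from rig import capture
import cv2
cv2.imwrite("pics/sc14.png",cv2.resize(capture("scene")["frame"][155:300,190:390],None,fx=4,fy=4,interpolation=cv2.INTER_CUBIC))
E
```

```text
33.3 [0.531  0.0061 0.1912] [ 0.13 -0.33 -0.13] yaw 2.08
```

View pics/a14_w.png

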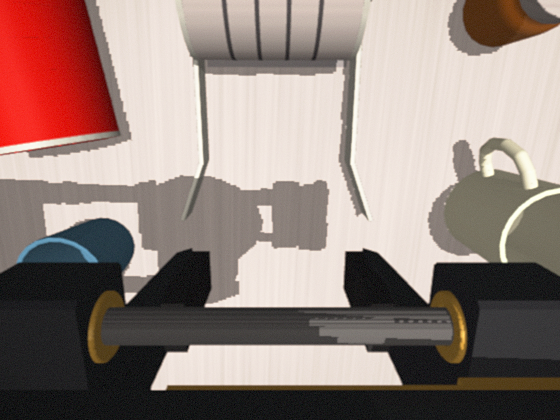

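View pics/sc14.png

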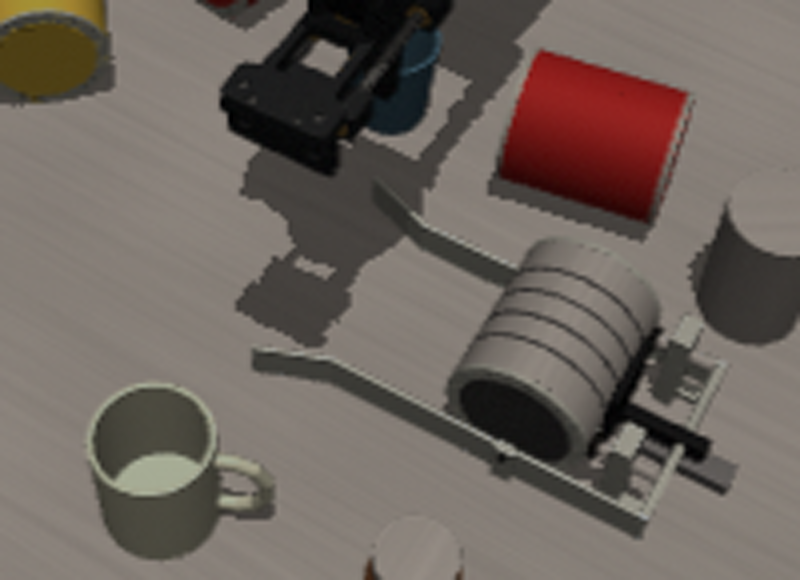

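```bash
python3 - <<'E'
from h import *
s=capture("scene")
f=ray(s,(516/4+190-.4,418/4+155-.4),.05)[:2]
h=np.radians(92.2);u=np.array([np.cos(h),np.sin(h)]);v=np.array([-u[1],u[0]]);o=np.array([.530,.032])
print("face centre in rack x,y (mm)",(f-o)@u*1e3,(f-o)@v*1e3)
w=np.load("a14.npz");T=w["T"];C=T[:3,3];c={"K":w["K"]}
for q in((198,60),(352,60)):
    g=ray(c,q,0,T);d=g-C;d2=d[1:]/np.hypot(*d[1:]);n=np.array([-d2[1],d2[0]])
    print("tin yc",[C[1]+(k*.05-n[1]*(.05-C[2]))/n[0] for k in(1,-1)])
E
```

```text
face centre in rack x,y (mm) 131.6964619358725 -52.103005889961345
tin yc [np.float64(0.16069197785079553), np.float64(0.059845507653166666)]
tin yc [np.float64(0.16496031189681531), np.float64(0.06391651921990858)]
```

```bash
python3 -c "
from rig import hand_in; print(hand_in())"
```

```text
the job is handed in; nothing more can be done
None
```

I rolled the tin into the rack, pressed it home against the stop feet and let go, then handed the job in. No verdict was reported. I pushed with the two fingers held part open, only from behind the tin, and the last move ended at about 33 s on the clock.

- **Push:** about 7 N going up the sill, then 3–4 N from the follower once past the crest. The tin stopped on the feet at 10.8 N, and I pressed to 13.6 N and then 14.9 N, holding for more than a second. The most I read was about 15 N, but force is only read at the end of each move.
- **Final position:** the tin stayed put when I backed off. The wrist and scene views both put its centre about 131–132 mm along the lane, roughly 3–4 mm short of the mark and within the 7 mm allowed. My measuring error is about 2–3 mm.
- **Square and clear:** its axis matches the rack's heading at about 2°. The fingers were clear of everything, with the wrist force near zero.
- **Disagreement:** going in, the tin lay about 3.5° askew and drifted roughly 5 mm toward the robot's side, because gentle pushing did not turn it. I angled the gripper and let the flared rail straighten it.
- **Not measured:** I did not measure the follower's travel. With the tin at 131–132 mm it works out to about 0.056 m, above the 0.050 m needed.
- **Bystanders:** I did not re-measure them either. The ones visible in the last pictures looked unmoved.

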